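# Check the seam groove of an instrument case, then close and latch it

### The arm

A 6-joint arm with a two-finger parallel gripper is mounted at the origin on the work surface. World frame = base frame: x ahead of the robot, y to its left, z up, the work surface at z = 0. Lengths are in m, angles in rad, forces in N, time in s.
With the tool pointing down it reaches from about 0.35 to 0.95 m from the base axis. Payload 17.4 kg.
Tool frame: the origin (TCP) lies midway between the tips of the shut fingers; the grasp point (between the pads) lies 19 mm behind it; z points along the fingers, y is the line along which they close (so a half turn about z gives the same grasp; the last joint's range is limited). The gripper opens to 93 mm and grips with 3 to 60 N. Pads are 15 mm wide; open, the fingers measure 128 mm over their backs; the gripper's body (75 mm by 188 mm) begins 65 mm behind the grasp point.
Start: joints at [-1.246, 0.116, 1.442, -0, 1.584, -0.038], TCP at [0.24, -0.631, 0.219] pointing down, gripper open.
Joint ranges: [-2.83, 2.83], [-0.83, 2.19], [0.07, 2.5], [-1.14, 4.28], [0.01, 3], [-2.97, 2.97]. Speed limits (rad/s): [1.89, 1.89, 2.22, 3.14, 3.14, 3.14].

### API

Orientations are given as a unit quaternion [w, x, y, z].
In Python, from rig import r, sensors, viewer gives the robot as it stands. The module is installed in compiled form; this text tells all that it offers. Calls block until the motion is done:
- r.move_to(position, orientation): joint-space move of the TCP to a pose.
- r.move_linear(position, frame=None, vel=0.15, stop_force=None): straight line of the TCP; frame=None keeps the orientation; vel is the mean speed in m/s. With stop_force (N) it stops when the force on the tool has changed by that much, and returns True; else False.
- r.move_joints(angles): joint-space move.
- r.let_go() and r.close_gripper(): open the fingers fully, or close them until they stop; the grip force is fixed at half the most.
- r.dwell(seconds).
- r.inverse_kinematics(position, orientation): joint angles nearest the present ones, or None.
- sensors.read_state(): the state.
- viewer.camera(name): name is "side" or "top" or "wrist"; returns the picture (480x640x3 uint8, blue, green, red); there is no depth.
- viewer.camera_info(name): a dict with "vfov" (degrees; the focal length in pixels is half the picture's height over the tangent of half this angle, whatever the lens; pixels are square), "cx", "cy" (the principal point, pixels), "k1" (the pictures are not rectified: a ray, as slopes to the right and down, at radius r is drawn at 1 + k1 r^2 times it, then the intrinsics apply), "R" (3x3) and "t" (3): a world point X has camera coordinates R X + t. Camera axes: x right, y down, z forward; pixel columns grow to the right and rows downward; lengths in m; the calibration is good to about 2 mm. A picture is of the moment at which its call begins: read the wrist's pose just before it. camera_info takes no time and is no camera call; for the wrist camera it gives the pose at the moment of the call.
A pose or a line that the arm cannot do raises r.Unreachable and nothing moves.
- r.hand_in(): hands the job in; it is judged then, once.
The state is a dict: "clock": time; "joint_positions": joint angles; "qd": joint speeds; "tau": joint torques, N m; "ee_pos": TCP position; "orientation": TCP orientation; "contact_force": force on the tool from outside, world axes, zero at the start; "torque": the same for the moment, N m; "opening": opening from 0.0 (shut) to 1.0 (fully open); "grip_force": force on a finger pad.
Only numpy, scipy, OpenCV 4.12 (cv2) and the standard library are available. Lean on these libraries where they do the work, as an engineer would, in place of code of your own. Each camera call takes 0.05 s, during which the arm holds its last target. There are 200 camera calls.

### The job

Take the spring-tipped probe out of its fork and, with the tip pressed in a little, run the tip slowly (a few centimetres a second) all the way along the seam groove in the top of the open case, from the wide pocket round both bends to the blind end. Then hang the probe back in its fork, push the lid shut, and swing the turnbutton round to its stop so that it lies across the lid. Press on the case only lightly, and leave the other things on the bench where they are.

Things in the scene. Friction and masses are not known exactly. Their poses are not given: they have to be found in the camera images.
- case: Fixed grey case with bright aluminium top face, 100 (x) by 170 (y) by 50 mm high; origin at the centre of its underside, z up, x from the lid's hinge (x = -50 mm) to the latch side. The seam groove in the top face is 11 mm wide, 7 mm deep (floor at z = 43 mm), three straight legs: pocket (x -15, y -55 mm), bend (25, -55), bend (25, 45), blind end (-5, 45). Latch boss out to x = 80 mm.
- seam_pocket (a point): Centre of the floor of the 20 by 20 mm pocket where the groove starts; axes as the case's.
- seam_bend1 (a point): Centre line of the groove floor at the first right-angled bend, 40 mm from the pocket along the case's +x.
- seam_bend2 (a point): Centre line of the groove floor at the second right-angled bend, 100 mm from the first along the case's +y.
- seam_end (a point): Centre line of the groove floor 5 mm short of the end wall of the last leg, 30 mm from the second bend along the case's -x.
- lid (a joint): Angle of the steel lid (rad): 0 = shut flat on the case's top, about 1.75 to 1.9 = standing open, leaning back a little past upright. Hinge along the case's y at x = -50, z = 50 mm. Stays put near upright; sinks shut by itself once tipped some 30 degrees past upright towards the case.
- lid_edge (a point): Middle of the lid's free edge, on its outer face. The lid is a plate 100 mm from hinge to free edge, 170 mm wide, 5 mm thick, with no handle.
- turnbutton (a joint): Angle of the turnbutton (rad) about a vertical pivot at the case's x = 64, y = 0 mm: 0 = pointing along the case's +y, clear of the lid; it turns anticlockwise from above to its stop at 1.65, pointing across the lid (case -x); it starts between -0.5 and 0.1. It stays where it is left.
- fin (a point): Centre of the upright thumb fin near the end of the turnbutton, 38 mm from the pivot; the fin is 10 mm across the arm, 12 mm along it, and stands 67 to 90 mm above the bench. The arm is a bar 14 mm wide, 57 to 67 mm above the bench, reaching 44 mm from the pivot; the shut lid's top is at 55 mm.
- probe: Loose steel probe, upright, 130 mm long, 0.1 kg; origin on its axis at the underside of its dark collar (34 mm across, 6 mm thick). Above the collar a round knurled handle, 16 mm across and 52 mm long; below it a round barrel 13 mm across, 46 mm long, then a thin spring-loaded tip. z points up along the handle.
- probe_tip (a point): Lowest point of the probe's ball tip (7 mm across), 72 mm below the probe's origin when not pressed.
- plunger (a joint): How far the sprung tip is pressed in (m): 0 free, 0.008 fully in; about 0.5 N to start, 4 N fully in. 0.002 to 0.006 is right.
- fork_seat (a point): Where the probe's origin is when it hangs: top of the fixed fork stand, 95 mm above the bench, in the slot, the collar resting on the two prongs (each 20 mm wide). The slot is 20 mm wide (across y), 10 mm deep, and runs from x = -20 mm (its open end) to +10 mm. Under it a base plate 90 by 90 by 10 mm.
- tray: Bystander: black parts tray 100 by 130 by 35 mm, origin at the centre of its underside.
- caliper: Bystander: caliper lying flat, 190 mm long.
- bracket: Bystander: aluminium angle bracket, 60 by 50 by 50 mm.
- bottle: Bystander: green bottle, 64 mm across, 170 mm tall.

How it is judged:
By the outcome, as a careful person would: the job done as asked, in the order asked, and still so for the second after the job is handed in, with the robot touching nothing.
It also fails if it takes over 72 s, if anything falls off the work surface, if the arm or the gripper's body presses on something with over 40 N, if the wrist force passes 120 N, or if a joint passes its speed limit or range.

## Working session

There is one attempt and no reset: what is moved stays moved. The work goes in short steps, each a Python script; the robot and the scene stay as the last script left them, time stands still between calls to the robot, and variables do not carry over. Pictures are saved under pics/ and viewed, at most 12 in all, crops included, and the job is handed in when it is done.

```bash
mkdir -p pics; python3 - <<'E'
from rig import r,sensors,viewer
import cv2
for n in("side","top","wrist"):
    cv2.imwrite(f"pics/{n}0.png",viewer.camera(n)); i=viewer.camera_info(n); print(n,i)
print(sensors.read_state())
E
```

```text
side {'vfov': 53.020179613839794, 'cx': 316.66104519640123, 'cy': 237.1542585145132, 'k1': -0.09861709445897246, 'R': array([[-0.98987028, -0.14170694,  0.00871625],
       [-0.11110372,  0.73494963, -0.66895815],
       [ 0.08839001, -0.6631502 , -0.74324896]]), 't': array([0.51438402, 0.17343589, 0.96476101])}
top {'vfov': 44.78601539296319, 'cx': 325.5516925826433, 'cy': 239.30827814370772, 'k1': -0.0945404266677297, 'R': array([[ 0.01631632, -0.99984008, -0.00732103],
       [-0.99631488, -0.01564129, -0.08433278],
       [ 0.08420478,  0.00867005, -0.99641075]]), 't': array([-0.06908756,  0.52932064,  1.49657528])}
wrist {'vfov': 62.17733276185869, 'cx': 316.3407374308511, 'cy': 239.83770999913176, 'k1': 0.011786296014568017, 'R': array([[ 3.53575884e-01, -9.35405772e-01,  3.68520629e-04],
       [-8.92609710e-01, -3.37281461e-01,  2.99147324e-01],
       [-2.79699838e-01, -1.06100225e-01, -9.54206866e-01]]), 't': array([-0.67581828, -0.03361897,  0.39176198])}
{'clock': 0.15, 'joint_positions': array([-1.24579639e+00,  1.16383805e-01,  1.44208723e+00,  2.22239163e-05,
        1.58401186e+00, -3.78301032e-02]), 'qd': array([ 1.04609147e-03,  6.09156519e-05, -4.01376898e-03,  4.86872046e-04,
        1.03500014e-03,  8.78899510e-04]), 'tau': array([ 2.30894148e-03, -7.21763563e+01, -6.22948122e+01,  7.80101912e-02,
        2.25136033e-02, -3.50498067e-05]), 'ee_pos': array([ 0.23950302, -0.63092073,  0.21808464]), 'orientation': array([-4.42131739e-04,  9.83589255e-01,  1.80421673e-01, -5.26967677e-05]), 'contact_force': array([-0.27194995,  0.93875638, -0.69808301]), 'torque': array([ 0.00669303,  0.01087603, -0.02679381]), 'grip_force': 0.0, 'opening': 1.0007542893873276}
```

View pics/top0.png

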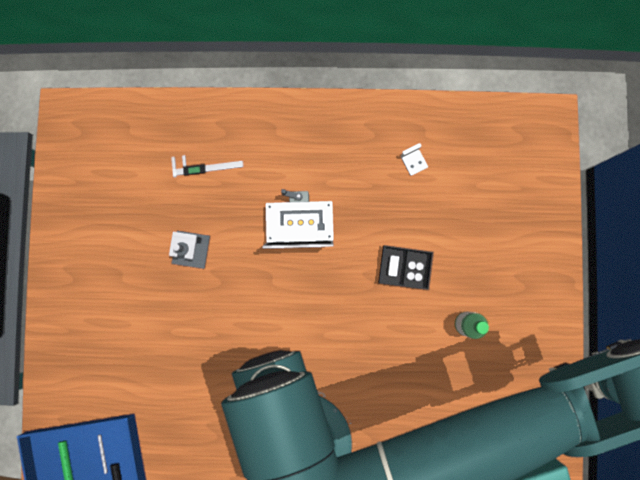

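View pics/side0.png

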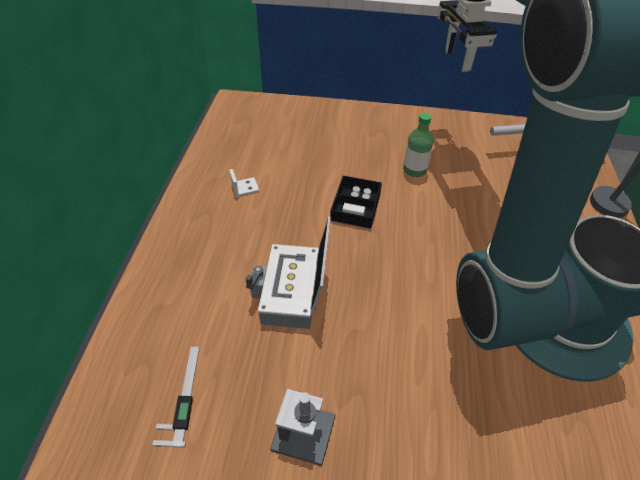

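The top view shows the case at about (299,223), with its lid standing on the robot side, the latch up (+x) and the groove visible. The fork and probe are at about (185,248), the tray at (405,268), the bottle at (475,325), the caliper at (205,167) and the bracket at (413,160). The side view agrees.

```bash
cat > h.py <<'E'
from rig import r,sensors,viewer
import cv2,numpy as np
from scipy.spatial.transform import Rotation as Ro
def ray(i,px):
    f=240/np.tan(np.radians(i["vfov"]/2))
    K=np.array([[f,0,i["cx"]],[0,f,i["cy"]],[0,0,1.]])
    u=cv2.undistortPointsIter(np.array(px,float).reshape(-1,1,2),K,np.array([i["k1"],0,0,0.]),None,None,(3,50,1e-9)).reshape(-1,2)
    R=np.array(i["R"]);d=np.c_[u,np.ones(len(u))]@R
    return -R.T@np.array(i["t"]),d
def onz(i,px,z):
    C,d=ray(i,px);return C+d*((z-C[2])/d[:,2])[:,None]
def proj(i,X):
    f=240/np.tan(np.radians(i["vfov"]/2))
    K=np.array([[f,0,i["cx"]],[0,f,i["cy"]],[0,0,1.]])
    return cv2.projectPoints(np.array(X,float).reshape(-1,3),cv2.Rodrigues(np.array(i["R"]))[0],np.array(i["t"],float),K,np.array([i["k1"],0,0,0.]))[0].reshape(-1,2)
def quat(yaw):  # tool down, tool x axis at yaw
    q=(Ro.from_euler('z',yaw)*Ro.from_quat([1,0,0,0])).as_quat();return [q[3],*q[:3]]
def st():
    return sensors.read_state()
E
python3 - <<'E'
from h import *
i=viewer.camera_info("top");np.set_printoptions(precision=4,suppress=True)
for p,z in(((299,223),.05),((190,250),.01),((185,246),.095),((405,268),.03)):print(p,onz(i,[p],z))
i=viewer.camera_info("wrist");s=st();q=s["orientation"];T=Ro.from_quat([*q[1:],q[0]]).as_matrix()
print("tool",T);C=-i["R"].T@i["t"];print("cam in tool",T.T@(C-s["ee_pos"]),"fwd",T.T@i["R"][2],"right",T.T@i["R"][0])
for yaw in(0,np.pi/2,-np.pi/2,np.pi):print(yaw,r.inverse_kinematics([.5,0,.3],quat(yaw)))
E
```

```text
(299, 223) [[0.5689 0.008  0.05  ]]
(190, 250) [[0.4974 0.2972 0.01  ]]
(185, 246) [[0.5019 0.2895 0.095 ]]
(405, 268) [[ 0.4585 -0.2673  0.03  ]]
tool [[ 0.9349  0.3549 -0.0003]
 [ 0.3549 -0.9349  0.0009]
 [ 0.0001 -0.0009 -1.    ]]
cam in tool [ 0.0842  0.0008 -0.166 ] fwd [-0.2992  0.0008  0.9542] right [-0.0014  1.     -0.0013]
0 [-0.051  -0.2773  1.6815 -0.      1.7374  1.5198]
1.5707963267948966 [-0.051  -0.2773  1.6815 -0.      1.7374 -0.051 ]
-1.5707963267948966 None
3.141592653589793 [-0.051  -0.2773  1.6815 -0.      1.7374 -1.6218]
```

```bash
python3 - <<'E'
from h import *
import pickle
D={}
for n,p in(("case",[.63,.008,.3]),("fork",[.55,.29,.27])):
    r.move_to(p,quat(0));r.dwell(.3)
    i=viewer.camera_info("wrist");im=viewer.camera("wrist");cv2.imwrite(f"pics/w_{n}.png",im);D[n]=i
    print(n,st()["clock"])
pickle.dump(D,open("D.pkl","wb"))
E
```

```text
case 3.1583
fork 4.6417
```

View pics/w_case.png

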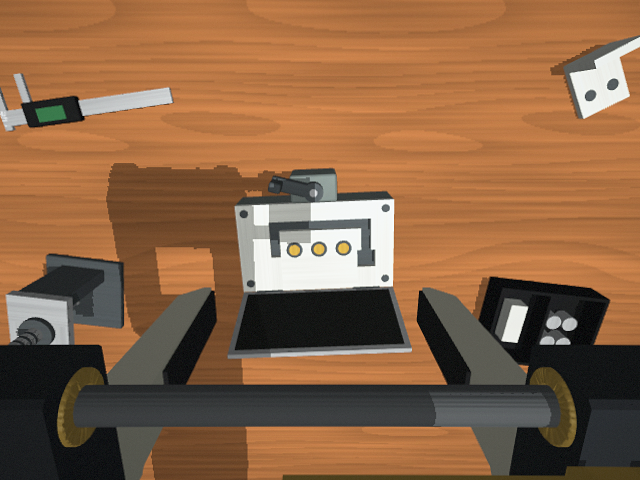

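View pics/w_fork.png

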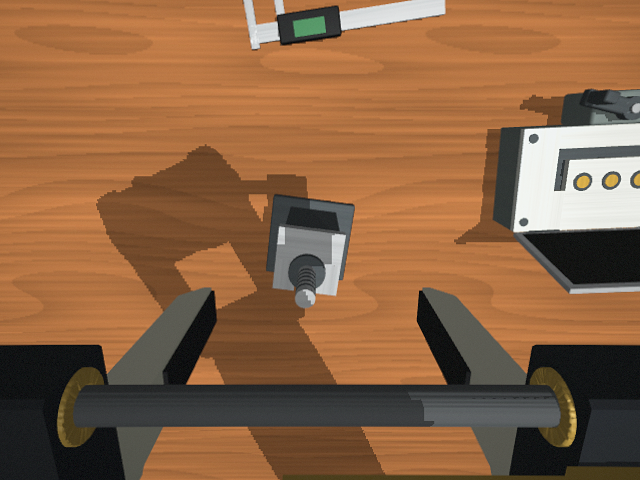

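The case view shows the top face at x 235–394, y 195–290, the pocket at (366,257), the bends at about (366,225) and (275,228), and the turnbutton pivot at (314,192) with its fin at (276,185). In the fork view the collar is at (306,272) and the handle top at (305,299). Next I'll zoom in.

```bash
python3 - <<'E'
import cv2,numpy as np
a=cv2.imread("pics/w_case.png")[150:310,215:425];b=cv2.imread("pics/w_fork.png")[185:315,255:370]
a=cv2.resize(a,None,fx=2.15,fy=2.15,interpolation=cv2.INTER_CUBIC);b=cv2.resize(b,None,fx=2.9,fy=2.9,interpolation=cv2.INTER_CUBIC)
o=np.zeros((600,800,3),np.uint8);o[:a.shape[0],:a.shape[1]]=a;o[:b.shape[0],455:455+b.shape[1]]=b
cv2.imwrite("pics/z.png",o);print(a.shape,b.shape)
im=cv2.imread("pics/w_case.png");g=cv2.cvtColor(im,cv2.COLOR_BGR2GRAY)
_,l,s,c=cv2.connectedComponentsWithStats(((g<110)&(np.indices(g.shape)[0]<290)).astype(np.uint8))
for k in range(1,len(s)):
    if s[k,4]>12 and 220<c[k][0]<410 and 160<c[k][1]<300:print(s[k],c[k].round(2))
E
```

```text
(344, 452, 3) (377, 334, 3)
[336 190  57  11 447] [362.95 195.52]
[382 205   7   7  38] [385.16 207.79]
[240 210   8   8  50] [243.5  213.64]
[ 269  219  106   47 1525] [325.33 235.06]
[336 241  15  14  65] [342.77 247.32]
[287 243  15  14  68] [293.82 248.84]
[311 242  15  14  61] [318.11 248.41]
[382 275   6   7  31] [384.71 277.9 ]
[247 280   8   7  44] [250.48 283.25]
[330 286  63   4 140] [367.1  288.19]
```

View pics/z.png

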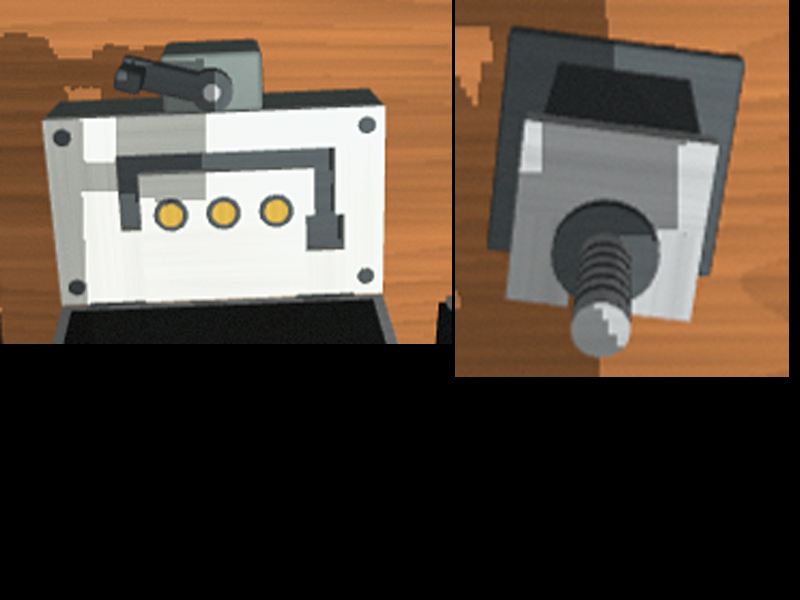

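```bash
cat > rect.py <<'E'
from h import *
def rectify(im,i,pose,z,x0,x1,y0,y1,s=.00025):
    X,Y=np.meshgrid(np.arange(x0,x1,s),np.arange(y0,y1,s),indexing='ij')
    c,sn=np.cos(pose[2]),np.sin(pose[2])
    P=np.stack([pose[0]+c*X-sn*Y,pose[1]+sn*X+c*Y,np.full_like(X,z)],-1)
    m=proj(i,P).reshape(*X.shape,2).astype(np.float32)
    return cv2.remap(im,m[...,0],m[...,1],cv2.INTER_LINEAR)
def case_pose(im,i,pose,s=.00025,v=True):
    for k in range(3):
        g=cv2.cvtColor(rectify(im,i,pose,.05,-.05,.05,-.085,.085),cv2.COLOR_BGR2GRAY)
        def mid(a,lo): # centre of dark run in 1D profile
            t=(a.max()+a.min())/2;j=np.nonzero(a<t)[0];return lo+(j[0]+j[-1]+1)/2*s,(j[-1]-j[0]+1)*s
        ix=lambda x:int(round((x+.05)/s)); iy=lambda y:int(round((y+.085)/s))
        ys=np.arange(-.045,.036,.01)
        L=[mid(g[ix(.012):ix(.038),iy(y)-4:iy(y)+5].mean(1),.012) for y in ys]
        A=[mid(g[ix(x)-4:ix(x)+5,iy(-.068):iy(-.042)].mean(0),-.068) for x in(.004,.008,.012,.016)]
        B=[mid(g[ix(x)-4:ix(x)+5,iy(.032):iy(.058)].mean(0),.032) for x in(.0,.004,.008,.012,.016)]
        sl,off=np.polyfit(ys,[l[0] for l in L],1)
        ma,mb=np.mean([a[0] for a in A]),np.mean([b[0] for b in B])
        dx=off-.025;dy=(ma+.055+mb-.045)/2;th=-sl
        if v:print("dx dy th",dx,dy,th,"leg gap",mb-ma,"widths",np.mean([l[1] for l in L]),np.mean([a[1] for a in A]),np.mean([b[1] for b in B]))
        c,sn=np.cos(pose[2]),np.sin(pose[2])
        pose=np.array([pose[0]+c*dx-sn*dy,pose[1]+sn*dx+c*dy,pose[2]+th])
    return pose
E
python3 - <<'E'
from rect import *
import pickle
np.set_printoptions(precision=4,suppress=True)
D=pickle.load(open("D.pkl","rb"));i=D["case"];im=cv2.imread("pics/w_case.png")
S=onz(i,[(385.16,207.79),(243.5,213.64),(250.48,283.25),(384.71,277.9)],.05);print(S)
c=S.mean(0);th=np.arctan2(*(S[1]-S[0]+S[2]-S[3])[[1,0]])-np.pi/2;print("screws",c,th)
p=case_pose(im,i,np.array([c[0],c[1],th]));print("case",p)
np.save("case.npy",p)
cv2.imwrite("pics/rc.png",rectify(im,i,p,.05,-.06,.09,-.09,.09))
ti=viewer.camera_info("top");t0=cv2.imread("pics/top0.png")
try:print("top",case_pose(t0,ti,p))
except Exception as e:print(e)
# fork / probe
i=D["fork"];f=lambda u,v:(255+(u-455)/2.9,185+v/2.9)
print("plate corners",onz(i,[f(525,115),f(718,142),f(691,321),f(507,298)],.095))
print("handle top",onz(i,[f(601,328)],.153),"collar c",onz(i,[f(605,252)],.101))
print("base",onz(i,[f(513,30),f(743,58)],.01))
i=D["case"];f=lambda u,v:(215+u/2.15,150+v/2.15)
print("piv",onz(i,[f(212,90)],.07),"fin",onz(i,[f(129,70)],.09),"barend",onz(i,[f(118,85)],.067),"lid edge",onz(i,[(230,355),(411,348)],.147))
E
```

```text
[[ 0.6199 -0.0667  0.05  ]
 [ 0.6138  0.0849  0.05  ]
 [ 0.5328  0.0816  0.05  ]
 [ 0.539  -0.0702  0.05  ]]
screws [0.5764 0.0074 0.05  ] 0.04056309802245872
dx dy th -0.00017673611111110668 -0.00012500000000000358 -0.0035416666666670048 leg gap 0.099 widths 0.010388888888888888 0.0105 0.01225
dx dy th 2.0833333333365733e-06 -3.750000000000628e-05 -0.000416666666667023 leg gap 0.098925 widths 0.010388888888888888 0.0105 0.01225
dx dy th 2.0833333333365733e-06 4.999999999999796e-05 -0.000416666666667023 leg gap 0.09885000000000001 widths 0.010388888888888888 0.0105 0.012349999999999998
case [0.5762 0.0073 0.0362]
dx dy th -0.0025420138888888923 0.0008500000000000001 0.005624999999999576 leg gap 0.09970000000000001 widths 0.008305555555555557 0.009000000000000001 0.008700000000000001
dx dy th 3.125000000010064e-06 -4.375000000000212e-05 -0.0006250000000005136 leg gap 0.1000375 widths 0.00827777777777778 0.00875 0.008450000000000001
dx dy th 8.680555555560382e-06 1.2499999999998623e-05 0.0010416666666662286 leg gap 0.100025 widths 0.008305555555555557 0.00875 0.00835
top [0.5737 0.008  0.0422]
plate corners [[0.5423 0.3215 0.095 ]
 [0.5335 0.2622 0.095 ]
 [0.473  0.2698 0.095 ]
 [0.4813 0.3291 0.095 ]]
handle top [[0.4986 0.2972 0.153 ]] collar c [[0.4996 0.2973 0.101 ]]
base [[0.5521 0.3331 0.01  ]
 [0.5412 0.2469 0.01  ]]
piv [[0.641  0.0095 0.07  ]] fin [[0.6536 0.0459 0.09  ]] barend [[0.6429 0.0537 0.067 ]] lid edge [[ 0.5035  0.0867  0.147 ]
 [ 0.5105 -0.0797  0.147 ]]
```

The case pose is about (0.576, 0.007) with yaw 0.039, and the probe is at (0.499, 0.297). I'll grasp and lift it.

```bash
python3 - <<'E'
from h import *
np.set_printoptions(precision=4,suppress=True)
x,y=.499,.2972
r.move_to([x,y,.2],quat(0));r.move_linear([x,y,.112],vel=.12)
r.dwell(.2);print(st()["contact_force"],st()["ee_pos"])
r.close_gripper();s=st();print(s["clock"],s["opening"],s["grip_force"],s["contact_force"],s["ee_pos"])
r.move_linear([x,y,.25],vel=.2);r.dwell(.3);s=st();print(s["clock"],s["opening"],s["grip_force"],s["contact_force"],s["ee_pos"])
cv2.imwrite("pics/w_g.png",viewer.camera("wrist"));cv2.imwrite("pics/s_g.png",viewer.camera("side"))
a=cv2.imread("pics/w_g.png")[180:,120:520];b=cv2.imread("pics/s_g.png")[250:480,200:400]
o=np.zeros((460,800,3),np.uint8);o[:300,:400]=a;o[:460,400:]=cv2.resize(b,None,fx=2,fy=2);cv2.imwrite("pics/g.png",o)
E
```

```text
[ 0.0468 -0.9264 -0.3145] [0.4993 0.2973 0.1128]
7.35 0.16922725187474572 29.996873438358307 [-0.0586  0.7702 -0.187 ] [0.499  0.2972 0.112 ]
8.4917 0.166899042808053 29.99640315771103 [ 0.227   0.1764 -1.0356] [0.4989 0.2971 0.2492]
```

View pics/g.png

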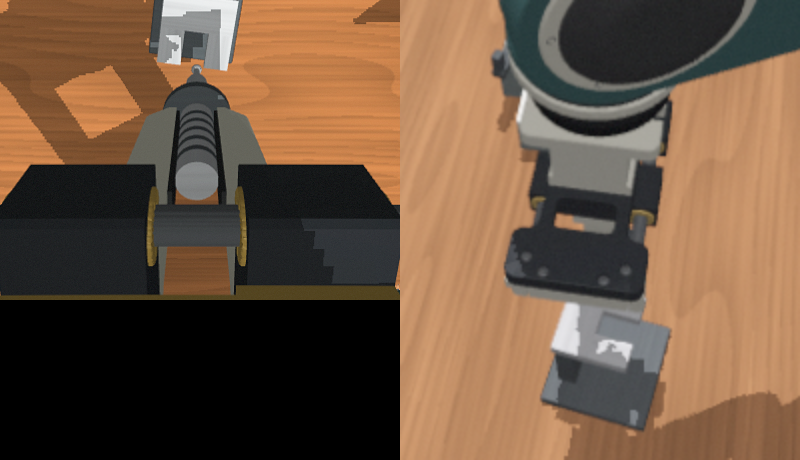

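The wrist crop shows the probe held upright between the pads: handle centre column about 317 in the full picture, tip at about (317,248), and the empty fork slot behind it. Next is the pocket, pressing in and checking forces.

```bash
cat >> h.py <<'E'
CASE=np.array([.5762,.0073,.039])
def cw(x,y,pose=None):
    p=CASE if pose is None else pose
    c,s=np.cos(p[2]),np.sin(p[2]);return np.array([p[0]+c*x-s*y,p[1]+s*x+c*y])
def F(n=12):
    a=[]
    for _ in range(n):a.append(st()["contact_force"]);r.dwell(.01)
    return np.mean(a,0),np.std(a,0)
E
python3 - <<'E'
from h import *
np.set_printoptions(precision=4,suppress=True)
i=viewer.camera_info("wrist");print("tip seen",onz(i,[(317,248)],.160),st()["ee_pos"])
r.move_linear([.61,.2,.25],vel=.35)
p=cw(-.015,-.055);r.move_linear([.61,p[1],.25],vel=.35)
r.move_linear([*p,.15],vel=.2)
print("free",*F())
print(r.move_linear([*p,.128],vel=.04,stop_force=3.5));r.dwell(.2)
print("pressed",*F(),st()["ee_pos"],st()["clock"],p)
i=viewer.camera_info("wrist")
cv2.imwrite("pics/w_p.png",viewer.camera("wrist"))
cv2.imwrite("pics/w_p2.png",cv2.resize(cv2.imread("pics/w_p.png")[150:400,200:430],None,fx=2.4,fy=2.4,interpolation=cv2.INTER_CUBIC))
E
```

```text
tip seen [[0.4975 0.2959 0.16  ]] [0.4989 0.2972 0.2496]
free [ 0.1949 -0.0293 -1.1014] [0.4122 0.4866 0.5001]
False
pressed [ 0.0514 -0.3676  0.9063] [0.4606 0.3274 0.3911] [ 0.5634 -0.0483  0.1282] 11.825 [ 0.5634 -0.0482]
```

View pics/w_p2.png

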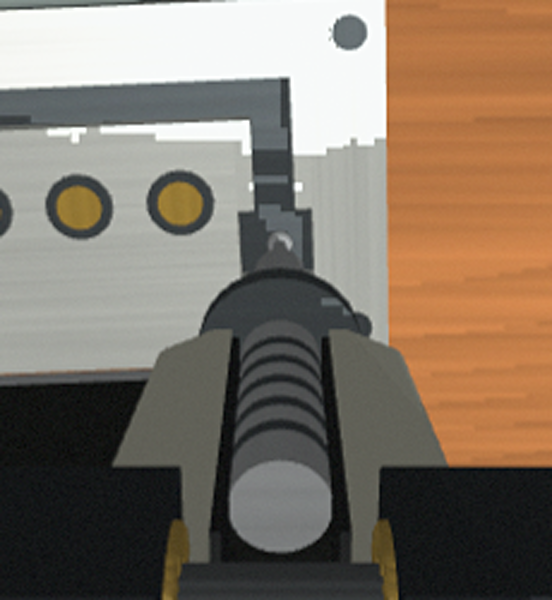

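The tip is in the pocket at crop (281,242). The pocket spans columns 240–312, so the tip sits about 1.3 mm off centre towards -y. The pressing force of about 2 N is right. I'll feel the pocket walls to refine this.

```bash
python3 - <<'E'
from h import *
np.set_printoptions(precision=4,suppress=True)
c,s=np.cos(CASE[2]),np.sin(CASE[2])
def loc(): 
    d=st()["ee_pos"][:2]-CASE[:2];return np.array([c*d[0]+s*d[1],-s*d[0]+c*d[1]])*1000
p0=np.array([-.015,-.0537])
r.move_linear([*cw(*p0),.128],vel=.02)
for d in((0,.009),(0,-.009),(-.009,0)):
    hit=r.move_linear([*cw(*(p0+d)),.128],vel=.015,stop_force=2.2);l=loc();f=st()["contact_force"]
    print(d,hit,l,f,"z",st()["ee_pos"][2]);r.move_linear([*cw(*p0),.128],vel=.03)
print(st()["clock"],loc())
E
```

```text
(0, 0.009) True [-15.1166 -46.7789] [ 1.0596 -2.2543  0.8057] z 0.12775123824964693
(0, -0.009) True [-15.1671 -54.688 ] [ 0.7372 -0.2562  0.9723] z 0.12764692347709788
(-0.009, 0) True [-21.5754 -53.6217] [ 1.8107 -0.6289  1.6598] z 0.12794287176707528
14.3417 [-14.7924 -53.6915]
```

```bash
python3 - <<'E'
from h import *
np.set_printoptions(precision=4,suppress=True)
c,s=np.cos(CASE[2]),np.sin(CASE[2])
def loc(): 
    d=st()["ee_pos"][:2]-CASE[:2];return np.array([c*d[0]+s*d[1],-s*d[0]+c*d[1]])*1000
p0=np.array([-.015,-.0537])
for d in((0,-.009),(-.009,0)):
    hit=r.move_linear([*cw(*(p0+d)),.128],vel=.015,stop_force=2.8);l=loc();f=F(5)[0]
    print(d,hit,l,f);r.move_linear([*cw(*p0),.128],vel=.03)
print(st()["clock"])
E
```

```text
(0, -0.009) True [-15.1977 -61.4237] [0.3778 1.8426 0.8488]
(-0.009, 0) True [-21.8281 -53.766 ] [ 2.7631 -0.2133  1.1103]
16.225
```

```bash
python3 - <<'E'
from h import *
np.set_printoptions(precision=3,suppress=True)
o=np.array([.0004,.0009]);f0=None
c,s=np.cos(CASE[2]),np.sin(CASE[2])
W=[(-.015,-.055),(.005,-.055),(.025,-.055),(.025,-.03),(.025,-.005),(.025,.02),(.025,.045),(.01,.045),(-.0055,.045)]
for k,w in enumerate(W):
    h=r.move_linear([*cw(*(np.array(w)+o)),.1278],vel=.03,stop_force=6);f,_=F(8)
    l=np.array([c*f[0]+s*f[1],-s*f[0]+c*f[1],f[2]]);e=st()["ee_pos"]
    if k==0:f0=l
    d=(l-f0)
    print(w,h,d,l[2],e[2]-.1278)
    ax=1 if k<2 or k>=6 else 0
    if k and k not in(2,6) and abs(d[ax])>1: o[ax]+=np.clip(.0004*d[ax],-.0006,.0006);print("nudge",o)
    if h:break
print(st()["clock"],o)
i=viewer.camera_info("wrist");cv2.imwrite("pics/w_e.png",viewer.camera("wrist"))
cv2.imwrite("pics/w_e2.png",cv2.resize(cv2.imread("pics/w_e.png")[150:400,200:430],None,fx=2.4,fy=2.4,interpolation=cv2.INTER_CUBIC))
E
```

```text
(-0.015, -0.055) False [0. 0. 0.] 0.9572514726586048 1.5757778494274177e-06
(0.005, -0.055) False [-0.345 -1.402  0.167] 1.1244973610388622 0.0001249053980447723
nudge [0. 0.]
(0.025, -0.055) False [-0.092 -1.228  0.196] 1.1528434115732904 0.00011059535738375259
(0.025, -0.03) False [ 0.134 -0.582 -0.009] 0.9485026447967135 -3.631298209708089e-05
(0.025, -0.005) False [ 0.142 -0.599  0.172] 1.1297251357286717 -1.9784044893583763e-05
(0.025, 0.02) False [-0.166 -0.265  0.099] 1.0557912935210054 -1.6637508512246102e-05
(0.025, 0.045) False [ 0.213 -1.032  0.083] 1.0398253948867302 -3.380197187741185e-05
(0.01, 0.045) False [-0.383 -1.349 -0.067] 0.8900599873572306 -8.960867424628871e-05
nudge [ 0. -0.]
(-0.0055, 0.045) False [-0.053 -1.042  0.136] 1.093437972236119 -6.955799147226327e-05
nudge [ 0.    -0.001]
23.9583 [ 0.    -0.001]
```

View pics/w_e2.png

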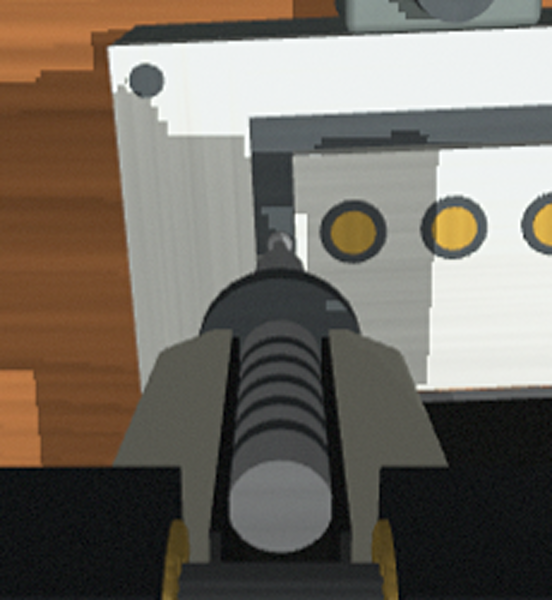

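The tip is in the last leg near the blind end, at crop (281,242) with the groove wall visible around it, and it stayed pressed throughout. I'll creep to the end wall and then return the probe.

```bash
python3 - <<'E'
from h import *
np.set_printoptions(precision=4,suppress=True)
e=st()["ee_pos"];c,s=np.cos(CASE[2]),np.sin(CASE[2])
h=r.move_linear([e[0]-.0015*c,e[1]-.0015*s,.1278],vel=.015,stop_force=2.5);print(h,F(5)[0])
e=st()["ee_pos"];r.move_linear([e[0],e[1],.25],vel=.2)
r.move_linear([.6,.2,.25],vel=.35);x,y=.499,.2979
r.move_linear([x,y,.25],vel=.3);r.move_linear([x,y,.125],vel=.15);print(F(5)[0])
h=r.move_linear([x,y,.1118],vel=.03,stop_force=4);print(h,st()["ee_pos"],F(5)[0])
r.let_go();r.dwell(.2);r.move_linear([x,y,.2],vel=.2)
r.move_linear([.55,.29,.27],vel=.3);r.dwell(.2)
cv2.imwrite("pics/w_f2.png",viewer.camera("wrist"));print(st()["clock"])
a=cv2.imread("pics/w_f2.png")[185:315,255:370];b=cv2.imread("pics/w_fork.png")[185:315,255:370]
cv2.imwrite("pics/f2.png",cv2.resize(np.hstack([b,a]),None,fx=3,fy=3,interpolation=cv2.INTER_CUBIC))
E
```

```text
False [ 1.2064 -0.2338  1.6133]
[ 0.1891 -0.3072 -0.5683]
True [0.4989 0.2979 0.1118] [0.6957 0.9717 3.6328]
30.5583
```

View pics/f2.png

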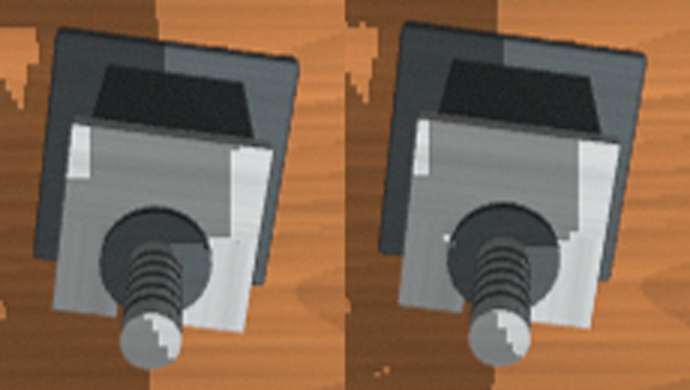

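Before (left) and after (right) look the same: the probe hangs in the fork as it did originally. Now the lid.

```bash
python3 - <<'E'
from h import *
np.set_printoptions(precision=4,suppress=True)
C=cw(0,.001);q=quat(CASE[2]);T=np.array([C[0],C[1],CASE[2]])
P=lambda x,y,z:[*cw(x,y,T),z]
r.close_gripper()
r.move_to(P(-.13,0,.2),q)
r.move_linear(P(-.115,0,.128),vel=.2)
print(F(5)[0])
h=r.move_linear(P(-.03,0,.128),vel=.08,stop_force=12);print(h,F(5)[0],st()["ee_pos"])
h=r.move_linear(P(.012,0,.128),vel=.08,stop_force=12);print(h,F(5)[0],st()["ee_pos"],st()["clock"])
r.dwell(.8)
cv2.imwrite("pics/s_l.png",viewer.camera("side"));print(st()["clock"])
cv2.imwrite("pics/l.png",cv2.resize(cv2.imread("pics/s_l.png")[150:350,200:420],None,fx=2.5,fy=2.5))
E
```

```text
[ 0.1424 -0.1246  0.3882]
False [ 0.1148 -0.0814 -0.2433] [0.546  0.0071 0.1282]
False [ 0.1668 -0.2468  0.3209] [0.5879 0.0088 0.1279] 35.725
36.575
```

View pics/l.png

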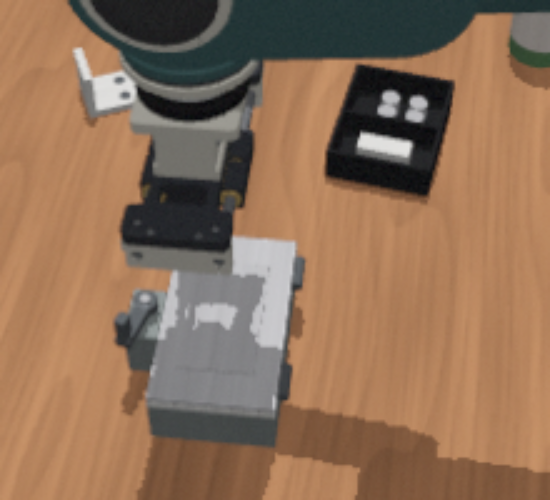

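The lid lies flat on the case, and the turnbutton is at crop (135,315), still clear of it. I'll press lightly to confirm it's shut, then swing the button.

```bash
python3 - <<'E'
from h import *
np.set_printoptions(precision=4,suppress=True)
C=cw(.0004,.001);T=np.array([C[0],C[1],CASE[2]])
P=lambda x,y,z:[*cw(x,y,T),z]
r.move_linear(P(.02,0,.07),vel=.12)
h=r.move_linear(P(.02,0,.050),vel=.02,stop_force=4);print("lid",h,st()["ee_pos"][2],F(5)[0])
r.move_linear(P(.02,0,.13),vel=.2)
def pose(a,back,z):
    return P(.064-.038*np.sin(a)+back*np.cos(a),.038*np.cos(a)+back*np.sin(a),z),quat(CASE[2]+a)
r.move_to(*pose(-.45,.03,.13));p,q=pose(-.45,.03,.073);r.move_linear(p,vel=.12)
f0=F(5)[0]
for a in [-.4,-.2,0,.2,.4,.6,.8,1.,1.2,1.4,1.5,1.6,1.66,1.72]:
    p,q=pose(a,.0125,.073)
    h=r.move_linear(p,frame=q,vel=.06,stop_force=8 if a>1.3 else 15)
    f=F(3)[0]-f0;print(a,h,f,end=" ")
    if h or (a>1.55 and np.hypot(*f[:2])>7):break
s=st();print("\n",s["ee_pos"],s["clock"])
e=s["ee_pos"];p,q=pose(a-.15,.02,.073);r.move_linear(p,vel=.06);r.move_linear([p[0],p[1],.16],vel=.2)
r.move_to([.63,.008,.3],quat(0));r.dwell(.2)
cv2.imwrite("pics/w_t.png",viewer.camera("wrist"));print(st()["clock"])
cv2.imwrite("pics/t.png",cv2.resize(cv2.imread("pics/w_t.png")[150:310,215:425],None,fx=2.5,fy=2.5,interpolation=cv2.INTER_CUBIC))
E
```

```text
lid True 0.05524217730030956 [-1.5726 -0.0517  6.4541]
-0.4 False [-0.4526 -0.2866  0.2228] -0.2 False [-0.4854 -0.2996  0.0356] 0 False [-0.4241 -0.4944  0.2006] 0.2 False [-0.0137 -0.3479  0.3259] 0.4 False [-0.2795 -0.6027  0.3582] 0.6 False [-0.2646 -0.7375  0.1296] 0.8 False [-0.4705  0.0409  0.1392] 1.0 False [-0.3718 -0.5565  0.2775] 1.2 False [-0.5418 -0.3872 -0.0508] 1.4 False [ 0.0099 -1.0805  0.4154] 1.5 False [-0.5708 -0.6182  0.4576] 1.6 False [ 0.0583  1.4403 -0.1097] 1.66 False [ 0.3584 14.6025  0.2826] 
 [0.6013 0.0202 0.073 ] 44.4167
47.1
```

View pics/t.png

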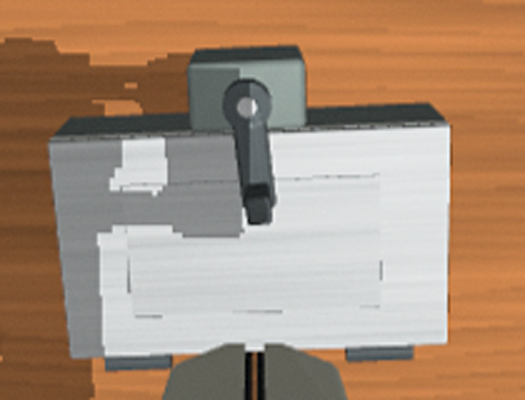

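The lid is shut and the turnbutton lies across it, from the pivot at (247,105) to the fin at (260,205). The push ended against the stop, and the gripper is clear.

```bash
python3 -c "
from h import *
print(r.hand_in())"
```

```text
the job is handed in; nothing more can be done
None
```

I traced the seam from the pocket to the blind end with the tip pressed in, hung the probe back in its fork, shut the lid, swung the turnbutton to its stop, and handed the job in at about 47 s of the 72 s; no verdict came back, and the hardest contact I measured was about 15 N on the turnbutton at its stop.

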